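# Load a sample into the reader and key in a reading

### The job

Push the sample mount along the channel of the reader until it drops into the square recess, and press it down on its lift plate so that it sits flat and flush. Only then press the reader's keys fully down, one at a time and letting each spring back up before the next: the round key, then the long bar key, then the small square key; do not press the cross-shaped key. Leave the mount seated, and do not disturb the jar, the swab cup, the brush or the mould tray.

Things in the scene. Friction and masses are not known exactly. Their poses are not given: they have to be found in the camera images.
- reader: Bench-top sample reader, fixed: a flat grey casing 220 mm deep (x) by 300 mm wide (y), its flat deck 45 mm above the bench. Origin: centre of its underside; x points from the side nearer the robot to the far side, y left, z up. Left half: loading channel and square recess. Right half: four keys. A dark display hump, 22 mm above the deck, stands at x 54 to 104, y -137 to -12 mm.
- channel (a point): Point on the deck on the channel's centre line, at (-46, 75, 45) mm in the reader's frame, axes as the reader's. The channel runs along x between two grey guide rails 64 mm apart, 6 mm wide and 6 mm high, from the reader's x = -102 to +68 mm, ending in the recess and, at its far edge, an end stop 6 mm high.
- keypad (a point): Centre of the key block, on the deck at (-15, -73.5, 45) mm in the reader's frame, axes as the reader's. Four keys, 2 by 2: centres at 30 mm either way in x and 31.5 mm either way in y. Which key is where varies.
- bay (a point): Centre of the floor of the square recess, at (35, 75, 35) mm in the reader's frame, axes as the reader's. The recess is 66 mm (x) by 64 mm (y) and 10 mm deep: a seated mount lies flush with the deck, with 3 mm of play either way in x, 2 mm in y. In it a stiff black lift plate first stands 5 mm above the floor (5 mm below the deck).
- platen (a joint): Travel of the lift plate (58 by 58 mm) in the recess straight down: 0 raised 5 mm above the recess floor, 0.005 m down level with the floor. It has no spring: friction of about 4 N holds it where it is left. The mount dropped on it stands 5 mm proud of the deck until it is pressed down with more than 4 N.
- sample: Sample mount: a loose white plate 60 by 60 by 10 mm, about 70 g, with a dark round sample disc on top. Origin: centre of its underside, z up. It starts flat on the deck in the channel, nearer the robot than the recess, square to it within 1.5 degrees. Pushed along the channel it tips over the edge and drops onto the lift plate, 5 mm proud of the deck, to be pressed flush.
- key_round_top (a point): Centre of the top face of the round key, a black cap that is round, 34 mm across; 63 mm above the bench when up, 10 mm above its grey plinth (56 by 58 mm); axes as the reader's. Clears the reader.
- key_round (a joint): Travel of the round key straight down: 0 up, 0.006 m fully down. A spring (1.5 N to start, 5 N fully down) brings it back.
- key_bar_top (a point): Centre of the top face of the bar key, a black cap that is a long bar, 12 mm (x) by 46 mm (y); 63 mm above the bench when up, 10 mm above its grey plinth (56 by 58 mm); axes as the reader's. Takes the reading.
- key_bar (a joint): Travel of the bar key straight down: 0 up, 0.006 m fully down. A spring (1.5 N to start, 5 N fully down) brings it back.
- key_square_top (a point): Centre of the top face of the square key, a black cap that is a small square, 18 mm; 63 mm above the bench when up, 10 mm above its grey plinth (56 by 58 mm); axes as the reader's. Stores it.
- key_square (a joint): Travel of the square key straight down: 0 up, 0.006 m fully down. A spring (1.5 N to start, 5 N fully down) brings it back.
- key_cross_top (a point): Centre of the top face of the cross key, a black cap that is a plus-shaped cross, 34 mm over arms 11 mm wide; 63 mm above the bench when up, 10 mm above its grey plinth (56 by 58 mm); axes as the reader's. Cancels: must be left alone.
- key_cross (a joint): Travel of the cross key straight down: 0 up, 0.006 m fully down. A spring (1.5 N to start, 5 N fully down) brings it back.
- swab_cup: Paper cup of cotton swabs, 68 mm wide and about 120 mm tall, on the bench beyond the reader; origin at the centre of its underside. Not to be disturbed.
- jar: Small jar, 48 mm wide, 60 mm tall, on the bench to the left of the reader; origin at the centre of its underside. Not to be disturbed.
- brush: Brush lying on the bench to the right of the reader, up to about 200 mm long, 45 mm wide, lying roughly along the reader's x, under 30 mm high; origin under its middle. Not to be disturbed.
- mould_tray: Red six-cup mould tray, 185 by 270 mm, 31 mm high, on the bench to the left of the jar; origin at the centre of its underside. Not to be disturbed.
There are look-alikes about, which are no part of the job. Of the things shaped like the sample, the white one is meant.

How it is judged (in metres and radians):
On the way, in this order (a step that is already met when the one before it is completed fails the run):
1. the sample mount sits flat and flush in the recess with all keys up (horizontal distance between sample and bay below 0.005 m and z of sample in the frame of bay below 0.002 m and angle between sample's own z axis and vertical below 0.04 rad and value of joint each of key_round, key_bar, key_square, key_cross below 0.001 m), for 0.2 s.
2. the round key is pressed down (value of joint key_round above 0.0045 m), for 0.05 s.
3. all keys are up again (value of joint each of key_round, key_bar, key_square, key_cross below 0.001 m), for 0.05 s.
4. the long bar key is pressed down (value of joint key_bar above 0.0045 m), for 0.05 s.
5. all keys are up again (all of step 3), for 0.05 s.
6. the small square key is pressed down (value of joint key_square above 0.0045 m), for 0.05 s.
At the end, for the whole second after the job is handed in: The sample mount lies at rest in the recess: centre within 5 mm of the recess's centre, underside within 2 mm of its floor, tilted less than 0.04 rad; all four keys are up (within 1 mm). Each key in the sequence counts as pressed at 4.5 mm of its 6 mm travel (all of step 5 and horizontal distance between sample and bay below 0.005 m and z of sample in the frame of bay below 0.002 m and angle between sample's own z axis and vertical below 0.04 rad and linear speed of sample below 0.01 m/s); the robot touches nothing.
It fails at once if the round, bar or square key is pressed more than 3 mm while the mount is not seated flat and flush (value of joint any of key_round, key_bar, key_square above 0.003 m and not (horizontal distance between sample and bay below 0.005 m and z of sample in the frame of bay below 0.002 m and angle between sample's own z axis and vertical below 0.04 rad)).
It fails at once if the cross-shaped key is pressed by more than 3 mm (value of joint key_cross above 0.003 m).
It fails at once if two keys are down by more than 2 mm together (value of joint each of key_round, key_bar above 0.002 m or value of joint each of key_round, key_square above 0.002 m or value of joint each of key_round, key_cross above 0.002 m or value of joint each of key_bar, key_square above 0.002 m or value of joint each of key_bar, key_cross above 0.002 m or value of joint each of key_square, key_cross above 0.002 m).
It fails at once if the jar, swab cup, brush or mould tray is moved by more than 20 mm (distance of any of swab_cup, jar, brush, mould_tray from where it was at the start of the episode above 0.02 m).
It also fails if it takes over 54 s, if anything falls off the work surface, if the arm or the gripper's body presses on something with over 40 N, if the wrist force passes 120 N, or if a joint passes its speed limit or range.

### The arm

A 6-joint arm with a two-finger parallel gripper is mounted at the origin on the work surface. World frame = base frame: x ahead of the robot, y to its left, z up, the work surface at z = 0. Lengths are in m, angles in degrees, forces in N, time in s.
With the tool pointing down it reaches from about 0.25 to 0.725 m from the base axis. Payload 9.7 kg.
Tool frame: the origin (TCP) lies midway between the tips of the shut fingers; the grasp point (between the pads) lies 19 mm behind it; z points along the fingers, x is the direction in which the jaws open and shut, and the axes are right-handed (so a half turn about z gives the same grasp; the last joint's range is limited). The gripper opens to 85 mm and grips with 20 to 120 N. Pads are 22 mm wide; open, the fingers measure 114 mm over their backs; the gripper's body (76 mm by 85 mm) begins 54 mm behind the grasp point. The pads swing forward as they close: fully open they stand 13 mm farther back than shut.
Start: joints at [70.588, 4.979, 10.078, 95.1, 0, 90], TCP at [0.183, 0.519, 0.231] pointing down, gripper open.
Joint ranges: [-179.16, 179.16], [-48.56, 103.87], [-65.8, 70.77], [-126.05, 130.52], [-82.76, 87.17], [-180, 180]. Speed limits (degrees/s): [127.2, 127.2, 147.25, 180, 180, 180].

### API

Orientations are given as [roll, pitch, yaw] about the fixed x, y, z axes, in that order (R = Rz(yaw) Ry(pitch) Rx(roll)).
In Python, from workcell import sensors, camera, get_calibration, bot, recognise, place_of gives the robot as it stands. The module is installed in compiled form; this text tells all that it offers.
- The arm moves only by the tool send_rows, never from a script. Its argument "plan" is a list of rows, each a list of 3 entries, a list of its own where there are three numbers: the shift along the tool's x, y, z normalised to -1 to 1, where 1 is 0.3 m, then the turn, a rotation vector about the tool's x, y, z normalised to -1 to 1, where 1 is pi rad, then the closure, from -1 (fully open) to 1 (shut). In form: [[[x, y, z], [rx, ry, rz], claw], ...]. A call has 1 to 10 rows; each row is the pose to reach, as a shift and turn from the pose commanded when the call began, along the tool's axes at that moment, turning the shorter way round; what a row does not reach only later rows make up. A row lasts 1/10 s, in which the tool goes at most 50 mm and 8.59 degrees, less where a joint would pass 70% of its speed; a pose out of reach is approached as far as the arm can. A call with a number of a shift or a turn outside -1 to 1 is refused whole. A call with a gripper value outside its range is refused whole. The fingers move at their own pace and stop on an object; "force" is the grip in N (left out, the last holds). Time passes only in rows, so rows that repeat a pose let the fingers close. It gives the time, the measured TCP pose, the force and the opening at its end, in the units of the state.
- sensors.get_obs(): the state, without advancing time (a new reading comes with each control period).
- camera(name): name is "side" or "top" or "wrist"; returns the picture (400x640x3 uint8, blue, green, red); there is no depth.
- get_calibration(name): a dict with "fx", "fy", "cx", "cy" (pixels), "R" (3x3) and "t" (3): a world point X has camera coordinates R X + t. Camera axes: x right, y down, z forward; pixel columns grow to the right and rows downward; lengths in m; the calibration is good to about 2 mm. The wrist camera is an equidistant fisheye: a pixel r from the principal point sees the ray r / f radians off the axis. A picture is of the moment at which its call begins: read the wrist's pose just before it. get_calibration takes no time and is no camera call; for the wrist camera it gives the pose at the moment of the call.
- bot.job_done(): hands the job in, once; it reports no verdict.
Trained networks look in the newest picture that a camera, given by its name, has taken for a name from the list of things; names that differ only in an ending like _2 or _b are one class to them, and where a whole thing is asked for, a point or a joint stands for the part that bears it (a point fixed in the world has none). Each returns a list of dicts, best first, with "p" (0 to 1); they miss things now and then, are a little off and sometimes report something else, mostly with a low value. They report only what shows in the picture. A call takes as long as a camera call. They do not tell look-alikes from the thing itself.
- recognise(label, camera): "point" ([column, row] in pixels, amid what is visible of it).
- place_of(label, camera): "point" ([column, row] in pixels: a listed point, or the origin of a listed thing).
The state is a dict: "time": time; "q": joint angles; "qd": joint speeds; "joint_efforts": joint torques, N m; "ee_pos": TCP position; "tcp_rot": TCP orientation; "wrist_force": force on the tool from outside, world axes, zero at the start; "torque": the same for the moment, N m; "opening": finger opening in m.
Only numpy, scipy, OpenCV 4.12 (cv2) and the standard library are available. Lean on these libraries where they do the work, as an engineer would, in place of code of your own. Each camera call takes 0.05 s, during which the arm holds its last target. There are 200 camera calls.

## Working session

There is one attempt and no reset: what is moved stays moved. The work goes in short steps, Python scripts to look and compute and a tool call to move; the robot and the scene stay as the last step left them, time stands still between calls to the robot, and variables do not carry over. Pictures are saved under pics/ and viewed, on a budget of 10 in all, crops included, one or two more only if the job needs it, and the job is handed in when it is done.

Besides the shell and the picture viewer there is one more tool, called by a JSON object that holds its "fn" and its "kwargs". send_rows: Moves the arm, as the interface text tells. Scaled input: -1 to 1 covers 0.3 m each way for a shift and pi rad each way for a turn. Its arguments: {"type":"object","properties":{"plan":{"type":"array"},"force":{"type":"number"}},"required":["plan"]}

```bash
mkdir -p pics; cat > h.py <<'E'
import numpy as np, cv2
from workcell import sensors, camera, get_calibration, bot, recognise, place_of
from scipy.spatial.transform import Rotation as Ro
def ray(px,c):
    k=get_calibration(c);R=np.array(k["R"]);t=np.array(k["t"])
    x=(px[0]-k["cx"])/k["fx"];y=(px[1]-k["cy"])/k["fy"]
    if c=="wrist":
        r=np.hypot(x,y);s=np.sin(r)/r if r>1e-9 else 1
        d=np.array([x*s,y*s,np.cos(r)])
    else: d=np.array([x,y,1.])
    return -R.T@t, R.T@d
def at(px,c,z):
    o,d=ray(px,c);return o+d*(z-o[2])/d[2]
def proj(X,c):
    k=get_calibration(c);p=np.array(k["R"])@X+np.array(k["t"])
    if c=="wrist":
        th=np.arctan2(np.hypot(p[0],p[1]),p[2]);n=np.hypot(p[0],p[1])
        return [k["cx"]+k["fx"]*th*p[0]/n,k["cy"]+k["fy"]*th*p[1]/n]
    return [k["cx"]+k["fx"]*p[0]/p[2],k["cy"]+k["fy"]*p[1]/p[2]]
Z=dict(channel=.045,keypad=.045,bay=.035,sample=.045,key_round_top=.063,key_bar_top=.063,key_square_top=.063,key_cross_top=.063,reader=0,jar=0,swab_cup=0,brush=0,mould_tray=0)
E
python3 - <<'E'
from h import *
o=sensors.get_obs();print(o["time"],o["ee_pos"],o["tcp_rot"],o["wrist_force"])
for c in ("top","side"):
    cv2.imwrite(f"pics/{c}0.png",camera(c))
    for l in Z:
        for r in place_of(l,c)[:3]:
            print(c,l,round(r["p"],2),np.round(r["point"],1),np.round(at(r["point"],c,Z[l])[:2],4))
print(sensors.get_obs()["time"])
E
```

```text
0.0 [0.18273462 0.51852306 0.23057533] [-1.79998806e+02  7.55928228e-02  7.05857030e+01] [-0.06538122 -0.81614388 -0.05790145]
top channel 0.67 [299.2 229.1] [0.5334 0.1526]
top keypad 0.92 [367.7 213.1] [0.5674 0.002 ]
top keypad 0.72 [356.1 200.4] [0.5958 0.0268]
top keypad 0.33 [301.4 228. ] [0.5357 0.1478]
top bay 0.77 [298.9 189.4] [0.6231 0.153 ]
top sample 0.88 [227.9 257.7] [0.4728 0.3065]
top sample 0.85 [299.3 229.5] [0.5325 0.1524]
top sample 0.78 [334.2 295.6] [0.3903 0.0785]
top key_round_top 0.57 [378.2 196.9] [ 0.6004 -0.0193]
top key_bar_top 0.48 [352.1 223.8] [0.5422 0.0387]
top key_cross_top 0.52 [385.3 225.8] [ 0.5374 -0.0327]
top reader 0.78 [333.  209.3] [0.5825 0.0754]
top reader 0.52 [303.  133.3] [0.7637 0.1433]
top jar 0.61 [246.5 212.6] [0.5763 0.2738]
top swab_cup 0.78 [304.4 131.5] [0.7681 0.1399]
top brush 0.95 [419.6 203.2] [ 0.5953 -0.1253]
top mould_tray 0.88 [171. 183.] [0.6464 0.4484]
side channel 0.55 [295.2 205. ] [0.5388 0.1578]
side keypad 0.68 [346.1 239.5] [ 0.5619 -0.0053]
side bay 0.91 [323.2 195.9] [0.6188 0.1568]
side sample 0.95 [256.5 264.5] [0.3754 0.0458]
side sample 0.81 [243.8 198.3] [0.4539 0.2545]
side sample 0.62 [295.5 207.4] [0.5345 0.1499]
side key_round_top 0.74 [366.7 233.9] [ 0.5946 -0.0325]
side key_bar_top 0.58 [324.8 228.4] [0.535  0.0338]
side key_square_top 0.51 [346.8 217.7] [0.5936 0.0328]
side key_cross_top 0.48 [341.7 243.7] [ 0.5353 -0.0241]
side key_cross_top 0.46 [295.4 208.5] [0.5212 0.1275]
side reader 0.89 [331.5 228.3] [0.5876 0.0815]
side jar 0.58 [282.8 188.6] [0.5779 0.2848]
side swab_cup 0.62 [371.5 188.8] [0.7638 0.1416]
side brush 0.76 [396.  287.5] [ 0.5856 -0.1367]
side mould_tray 0.98 [274.6 155. ] [0.646  0.4437]
1.4
```

```bash
python3 - <<'E'
import cv2
a=cv2.imread("pics/top0.png")[110:310,190:460]
cv2.imwrite("pics/top_c.png",cv2.resize(a,None,fx=2.9,fy=2.9,interpolation=cv2.INTER_CUBIC))
E
```

```text
(no output)
```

View pics/top_c.png

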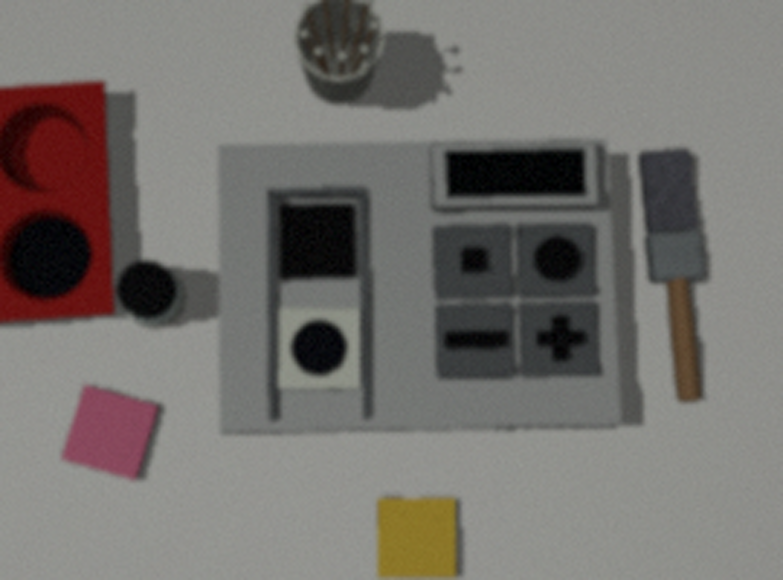

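The top view shows the mount in the channel (white with a dark disc, crop ~(319,347)) and the recess at (317,240). The keys are square at (473,259), round at (558,257), bar at (476,339) and cross at (561,338). Yellow and pink plates are the look-alikes. Next I'll fit the reader pose from blob centroids.

```bash
cat >> h.py <<'E'
from scipy.optimize import least_squares
KEYS=dict(square=(15,-42,63),round=(15,-105,63),bar=(-45,-42,63),cross=(-45,-105,63))
def rd(p,P): # reader mm -> world
    c,s=np.cos(P[2]),np.sin(P[2]);x,y,z=np.array(p)/1e3
    return np.array([P[0]+c*x-s*y,P[1]+s*x+c*y,z])
def rel(X): # shift in tool axes (normalised) from measured pose to world X
    o=sensors.get_obs();R=Ro.from_euler("xyz",o["tcp_rot"],degrees=True).as_matrix()
    return R.T@(np.array(X)-o["ee_pos"])/.3
E
python3 - <<'E'
from h import *
g=cv2.imread("pics/top0.png").max(2)
big=cv2.resize(g,None,fx=4,fy=4,interpolation=cv2.INTER_CUBIC)
n,_,st,ce=cv2.connectedComponentsWithStats((big<48).astype(np.uint8))
C=(ce+.5)/4-.5
ex=dict(square=(473,259),round=(558,257),bar=(476,339),cross=(561,338),plate=(317,240),disc=(319,347))
B={}
for k,(u,v) in ex.items():
    p=np.array([190+u/2.9,110+v/2.9])
    i=min((i for i in range(1,n) if st[i,4]>150),key=lambda i:np.hypot(*(C[i]-p)));B[k]=C[i]
    print(k,C[i].round(2),st[i,2:]/4)
M=dict(KEYS)
f=lambda P:np.ravel([np.array(proj(rd(M[k],P),"top"))-B[k] for k in M])
s=least_squares(f,[.58,.077,0]);P=s.x;print(P,np.degrees(P[2]),s.fun.round(2))
pl=at(B["plate"],"top",.040)-rd((35,75,40),P);print("plate resid",pl)
d=at(B["disc"],"top",.055);print("mount",d)
c,sn=np.cos(P[2]),np.sin(P[2]);print("mount in reader",np.array([[c,sn],[-sn,c]])@(d[:2]-P[:2]))
for k in M:print(k,rd(M[k],P))
print("bay",rd((35,75,35),P),"behind",rd((-95,75,50),P))
o=sensors.get_obs();print(o["q"],o["opening"])
E
```

```text
square [353.28 199.21] [ 11.    10.25 379.5 ]
round [382.09 198.89] [ 18.    16.75 923.  ]
bar [354.05 226.65] [ 23.25   7.5  626.75]
cross [383.07 226.19] [ 18.25  16.75 718.5 ]
plate [298.59 192.64] [  28.     28.75 2697.25]
disc [299.58 229.44] [ 17.75  17.5  970.  ]
[0.5806831  0.07710937 0.00546172] 0.31293358795323467 [-0.12 -0.1   0.08 -0.13 -0.11  0.07  0.14  0.15]
plate resid [-3.49272466e-04  1.32950411e-03  3.46944695e-17]
mount [0.53173358 0.15162551 0.055     ]
mount in reader [-0.04854181  0.07478238]
square [0.59591227 0.03519192 0.063     ]
round [ 0.59625635 -0.02780714  0.063     ]
bar [0.53591316 0.03486422 0.063     ]
cross [ 0.53625725 -0.02813484  0.063     ]
bay [0.61527295 0.15229941 0.035     ] behind [0.48527489 0.15158939 0.05      ]
[ 7.05885746e+01  4.97817281e+00  1.00770807e+01  9.50976692e+01
 -3.97482867e-04  8.99989367e+01] 0.08535520522690906
```

{"fn": "send_rows", "kwargs": {"plan": [[[-0.1,0.16,0],[0,0,0.04],1],[[-0.2,0.32,0],[0,0,0.08],1],[[-0.3,0.48,0],[0,0,0.12],1],[[-0.4,0.64,0],[0,0,0.165],1],[[-0.5,0.8,0],[0,0,0.21],1],[[-0.5,0.8,0],[0,0,0.255],1],[[-0.5,0.8,0],[0,0,0.3],1],[[-0.5,0.8,0],[0,0,0.345],1],[[-0.5,0.8,0],[0,0,0.3905],1],[[-0.5,0.8,0],[0,0,0.3905],1]]}}

```text
time: 2.4
ee_pos: [0.3594, 0.2974, 0.2314]
tcp_rot: [-180.0, -0.0, 0.2]
wrist_force: [0.5, 0.3, -0.2]
opening: 0.0002
```

```bash
python3 - <<'E'
from h import *
o=sensors.get_obs();print(o["ee_pos"],o["tcp_rot"],o["q"],rel((.476,.1516,.12))); print(Ro.from_euler("xyz",o["tcp_rot"],degrees=True).as_matrix().round(3))
E
```

```text
[0.35939522 0.29738356 0.2313576 ] [-1.79993910e+02 -7.75241005e-03  1.57972467e-01] [ 3.96063799e+01 -6.41718886e+00 -1.19284247e+00  9.52144906e+01
 -2.23226939e-04  1.29448407e+02] [0.38729108 0.48705444 0.37119263]
[[ 1.     0.003  0.   ]
 [ 0.003 -1.     0.   ]
 [ 0.    -0.    -1.   ]]
```

{"fn": "send_rows", "kwargs": {"plan": [[[0.1,0.12,0.08],[0,0,0],1],[[0.2,0.25,0.17],[0,0,0],1],[[0.29,0.37,0.27],[0,0,0],1],[[0.387,0.487,0.37],[0,0,0],1],[[0.387,0.487,0.37],[0,0,0],1],[[0.387,0.487,0.37],[0,0,0],1]]}}

```text
time: 3.0
ee_pos: [0.4761, 0.1505, 0.1186]
tcp_rot: [179.9, 0.2, 0.3]
wrist_force: [-0.3, -0.3, 0.2]
opening: 0.0
```

```bash
python3 - <<'E'
from h import *
P=[.58068,.07711,.00546]
cv2.imwrite("pics/w1.png",camera("wrist"))
o=sensors.get_obs();print(o["ee_pos"],o["tcp_rot"],o["wrist_force"])
for l in ["channel","bay","sample","key_bar_top","keypad"]:
  for r in place_of(l,"wrist")[:2]: print(l,r["p"],r["point"],at(r["point"],"wrist",Z[l]))
print("tcp px",proj(o["ee_pos"],"wrist"), "pred mount corners",[np.round(proj(rd(q,P),"wrist")) for q in ((-78.5,105,55),(-78.5,45,55),(2,105,45),(2,45,45))])
E
```

```text
[0.47599182 0.15160235 0.11996371] [1.79991570e+02 7.44907910e-02 3.59199693e-01] [-0.33725105  0.56185167  0.27898148]
bay 0.95 [490.0, 203.7] [0.62116966 0.15686769 0.035     ]
sample 0.94 [399.3, 212.4] [0.53593557 0.15245938 0.045     ]
sample 0.9 [315.8, 3.7] [0.47144878 0.30552525 0.045     ]
tcp px [np.float64(320.297233606978), np.float64(257.7950016673401)] pred mount corners [array([358., 176.]), array([355., 255.]), array([459., 176.]), array([449., 248.])]
```

View pics/w1.png

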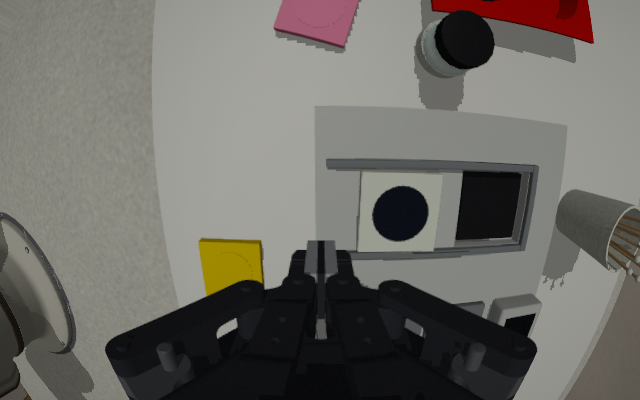

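The wrist view shows the mount square in the channel with its rear edge at px ~360. The shut fingers (tip ~(320,258)) are clear behind it, on the centre line to within 2–3 mm. Now I'll descend and push.

{"fn": "send_rows", "kwargs": {"plan": [[[0,-0.003,0.1],[0,0,0],1],[[0,-0.003,0.19],[0,0,0],1],[[0,-0.003,0.235],[0,0,0],1],[[0,-0.003,0.235],[0,0,0],1],[[0.02,-0.003,0.235],[0,0,0],1],[[0.04,-0.003,0.235],[0,0,0],1],[[0.06,-0.003,0.235],[0,0,0],1],[[0.08,-0.003,0.235],[0,0,0],1],[[0.1,-0.003,0.235],[0,0,0],1],[[0.12,-0.003,0.235],[0,0,0],1]]}}

```text
time: 4.3
ee_pos: [0.5128, 0.153, 0.0499]
tcp_rot: [180.0, -0.0, 0.3]
wrist_force: [-0.6, 0.5, 0.1]
opening: 0.0003
```

{"fn": "send_rows", "kwargs": {"plan": [[[0.02,0,0],[0,0,0],1],[[0.04,0,0],[0,0,0],1],[[0.06,0,0],[0,0,0],1],[[0.08,0,0],[0,0,0],1],[[0.1,0,0],[0,0,0],1],[[0.12,0,0],[0,0,0],1],[[0.14,0,0],[0,0,0],1],[[0.16,0,0],[0,0,0],1],[[0.17,0,0],[0,0,0],1],[[0.17,0,0],[0,0,0],1]]}}

```text
time: 5.3
ee_pos: [0.5636, 0.1533, 0.0498]
tcp_rot: [-180.0, -0.0, 0.3]
wrist_force: [0.5, -0.8, 0.3]
opening: 0.0003
```

```bash
python3 - <<'E'
from h import *
a=camera("wrist");cv2.imwrite("pics/w2.png",cv2.resize(a[100:300,250:520],None,fx=2.9,fy=2.9,interpolation=cv2.INTER_CUBIC))
o=sensors.get_obs();print(o["time"],o["ee_pos"],o["tcp_rot"],o["wrist_force"])
for l in ["bay","sample"]:
  for r in place_of(l,"wrist")[:2]: print(l,r["p"],r["point"],at(r["point"],"wrist",Z[l]))
E
```

```text
5.35 [0.56337297 0.15333725 0.04978422] [ 1.79998552e+02 -9.32430387e-03  2.93757613e-01] [0.30937084 0.12094453 1.00115016]
sample 0.72 [122.8, 298.2] [0.43098331 0.11286475 0.045     ]
sample 0.69 [388.3, 251.1] [0.59907363 0.15384669 0.045     ]
```

View pics/w2.png

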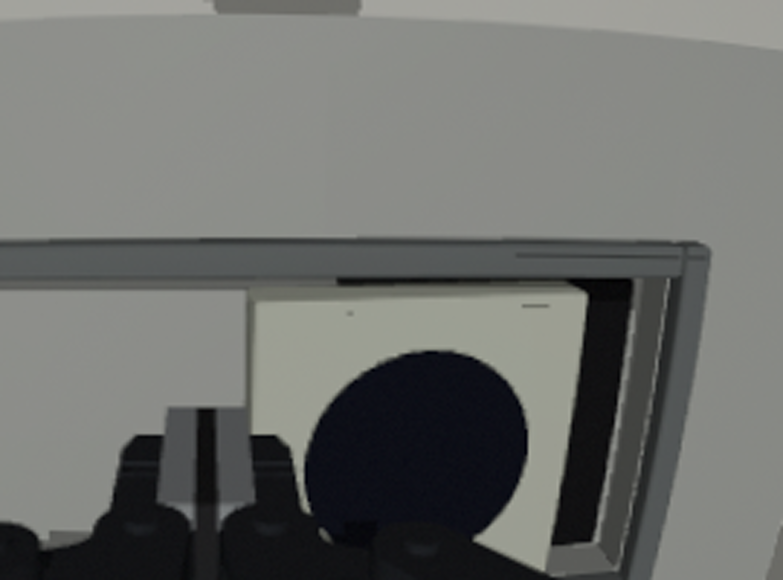

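The wrist crop shows the fingers against the mount's rear edge (crop x ~247). The mount overhangs the recess with a gap of roughly 12 mm to the far wall, so I'll push another 9 mm.

{"fn": "send_rows", "kwargs": {"plan": [[[0.01,0,0],[0,0,0],1],[[0.02,0,0],[0,0,0],1],[[0.03,0,0],[0,0,0],1],[[0.03,0,0],[0,0,0],1],[[0.03,0,0],[0,0,0],1]]}}

```text
time: 5.95
ee_pos: [0.5722, 0.1534, 0.0497]
tcp_rot: [180.0, 0.0, 0.3]
wrist_force: [-0.6, -0.0, 0.4]
opening: -0.0002
```

```bash
python3 - <<'E'
from h import *
a=camera("wrist");cv2.imwrite("pics/w3.png",cv2.resize(a[160:300,290:500],None,fx=3.7,fy=3.7,interpolation=cv2.INTER_CUBIC))
o=sensors.get_obs();print(o["time"],o["ee_pos"],o["wrist_force"])
E
```

```text
6.0 [0.57212465 0.15339048 0.04971508] [ 0.0410852   0.23150413 -0.55500754]
```

View pics/w3.png

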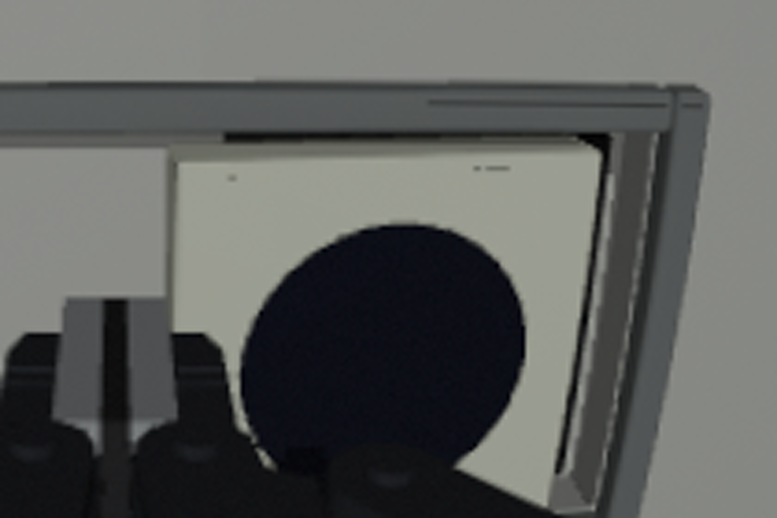

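The mount is tipped in, with its front edge low at crop x ~600. Its rear edge (~170) is still about 5 mm short, so I'll push 5 mm more.

{"fn": "send_rows", "kwargs": {"plan": [[[0.007,0,0],[0,0,0],1],[[0.013,0,0],[0,0,0],1],[[0.017,0,0],[0,0,0],1],[[0.017,0,0],[0,0,0],1],[[0.017,0,0],[0,0,0],1]]}}

```text
time: 6.5
ee_pos: [0.5773, 0.1534, 0.0498]
tcp_rot: [-180.0, -0.0, 0.3]
wrist_force: [-0.3, 0.3, 0.7]
opening: -0.0001
```

```bash
python3 - <<'E'
from h import *
a=camera("wrist");cv2.imwrite("pics/w4.png",cv2.resize(a[160:300,290:500],None,fx=3.7,fy=3.7,interpolation=cv2.INTER_CUBIC))
o=sensors.get_obs();print(o["time"],o["ee_pos"],o["wrist_force"])
E
```

```text
6.55 [0.57725742 0.1534513  0.0497908 ] [-0.78293227 -0.23009807  1.00659095]
```

View pics/w4.png

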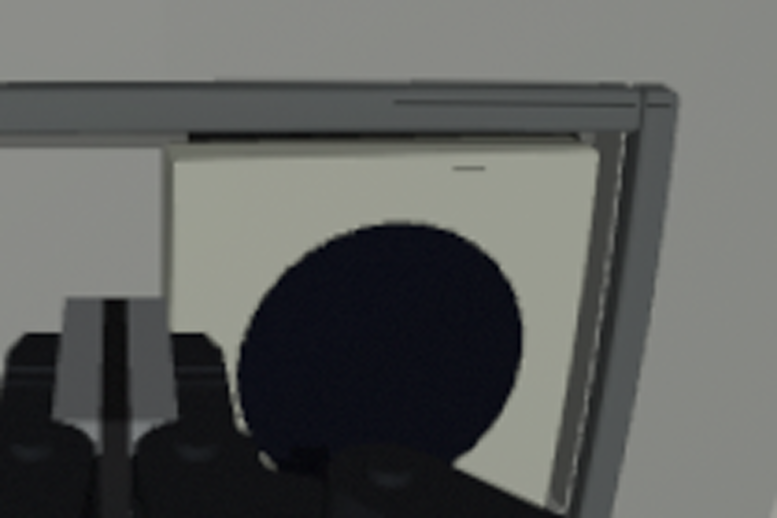

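The rear edge (crop x ~163) is now at the recess edge. I'll lower the tip 2 mm and push 2 mm more.

{"fn": "send_rows", "kwargs": {"plan": [[[0,0,0.007],[0,0,0],1],[[0.004,0,0.007],[0,0,0],1],[[0.008,0,0.007],[0,0,0],1],[[0.008,0,0.007],[0,0,0],1],[[-0.03,0,0.007],[0,0,0],1],[[-0.03,0,0.007],[0,0,0],1]]}}

```text
time: 7.15
ee_pos: [0.567, 0.1534, 0.0477]
tcp_rot: [180.0, 0.0, 0.3]
wrist_force: [0.2, 0.2, -0.1]
opening: 0.0002
```

```bash
python3 - <<'E'
from h import *
a=camera("wrist");cv2.imwrite("pics/w5.png",cv2.resize(a[160:300,290:500],None,fx=3.7,fy=3.7,interpolation=cv2.INTER_CUBIC))
o=sensors.get_obs();print(o["time"],o["ee_pos"],o["wrist_force"])
E
```

```text
7.2 [0.56755234 0.15339679 0.04784375] [ 1.21705861  0.62731085 -0.23968128]
```

View pics/w5.png

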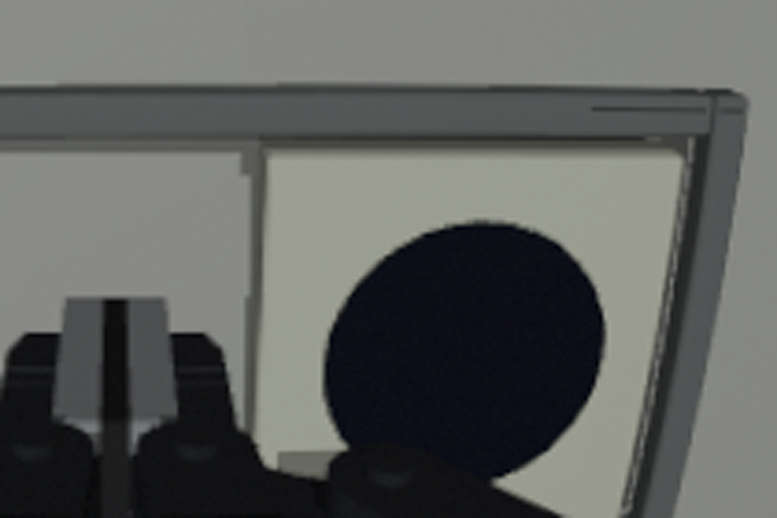

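The mount has dropped into the recess, with the rear edge at crop x ~255 beside the recess edge. Next I'll lift, move over its centre and press.

{"fn": "send_rows", "kwargs": {"plan": [[[0,0,-0.06],[0,0,0],1],[[0,0,-0.06],[0,0,0],1],[[0.08,0,-0.06],[0,0,0],1],[[0.163,0,-0.06],[0,0,0],1],[[0.163,0,-0.06],[0,0,0],1],[[0.163,0,-0.03],[0,0,0],1],[[0.163,0,-0.01],[0,0,0],1],[[0.163,0,0],[0,0,0],1],[[0.163,0,0.004],[0,0,0],1],[[0.163,0,0.004],[0,0,0],1]]}}

```text
time: 8.2
ee_pos: [0.6167, 0.1537, 0.0464]
tcp_rot: [180.0, 0.0, 0.3]
wrist_force: [0.7, -0.1, 1.1]
opening: 0.0003
```

{"fn": "send_rows", "kwargs": {"plan": [[[0,0,0.004],[0,0,0],1],[[0,0,0.008],[0,0,0],1],[[0,0,0.008],[0,0,0],1]]}}

```text
time: 8.5
ee_pos: [0.6171, 0.1537, 0.0451]
tcp_rot: [-180.0, -0.0, 0.3]
wrist_force: [-3.2, -0.2, 7.3]
opening: -0.0001
```

{"fn": "send_rows", "kwargs": {"plan": [[[0,0,0.004],[0,0,0],1],[[0,0,0.006],[0,0,0],1],[[0,0,0.006],[0,0,0],1]]}}

```text
time: 8.8
ee_pos: [0.6172, 0.1538, 0.045]
tcp_rot: [-180.0, -0.1, 0.3]
wrist_force: [-9.6, -2.0, 19.2]
opening: -0.0
```

Bottomed out at z = 0.045 with 19 N. I'll lift off and view the mount and keys.

{"fn": "send_rows", "kwargs": {"plan": [[[0,0,-0.05],[0,0,0],1],[[0,0,-0.15],[0,0,0],1],[[-0.1,0.1,-0.27],[0,0,0],1],[[-0.2,0.2,-0.35],[0,0,0],1],[[-0.28,0.3,-0.35],[0,0,0],1],[[-0.36,0.4,-0.35],[0,0,0],1],[[-0.36,0.45,-0.35],[0,0,0],1],[[-0.36,0.45,-0.35],[0,0,0],1],[[-0.36,0.45,-0.35],[0,0,0],1]]}}

```text
time: 9.7
ee_pos: [0.5105, 0.0182, 0.1475]
tcp_rot: [-180.0, -0.0, 0.3]
wrist_force: [0.7, -0.5, 0.6]
opening: 0.0001
```

```bash
python3 - <<'E'
from h import *
P=[.58068,.07711,.00546]
a=camera("wrist");cv2.imwrite("pics/w6.png",a)
t=camera("top");cv2.imwrite("pics/top1.png",t)
o=sensors.get_obs();print(o["time"],o["ee_pos"],o["tcp_rot"],o["wrist_force"])
for c in("wrist","top"):
  for l in ["bay","sample","key_round_top","key_bar_top","key_square_top","key_cross_top"]:
    for r in place_of(l,c)[:2]: print(c,l,round(r["p"],2),np.round(r["point"],1),at(r["point"],c,.035 if l=="sample" else Z[l]).round(4))
print({k:np.round(proj(rd(v,P),"wrist")) for k,v in KEYS.items()},np.round(proj(rd((35,75,45),P),"wrist")))
E
```

```text
9.8 [0.51041386 0.01877084 0.14707762] [-1.79989582e+02  1.39961737e-02  3.33407513e-01] [-0.06721818  0.17669864  0.56803379]
wrist sample 0.96 [445.1  49.3] [0.6152 0.1518 0.035 ]
wrist sample 0.83 [196.4 128.4] [0.403  0.0806 0.035 ]
wrist key_round_top 0.59 [422.4 259. ] [ 0.5963 -0.0256  0.063 ]
wrist key_round_top 0.34 [355.  186.5] [0.5358 0.036  0.063 ]
wrist key_bar_top 0.94 [357.8 186.7] [0.5379 0.0358 0.063 ]
wrist key_bar_top 0.47 [548.2  91. ] [0.7081 0.126  0.063 ]
wrist key_square_top 0.82 [431.7 185.6] [0.5967 0.0374 0.063 ]
wrist key_square_top 0.29 [445.9  47.6] [0.6041 0.146  0.063 ]
wrist key_cross_top 0.84 [356.5 261.4] [ 0.5396 -0.027   0.063 ]
top bay 0.81 [301.4 191.2] [0.619  0.1474 0.035 ]
top sample 0.95 [333.5 294.6] [0.3918 0.0794 0.035 ]
top sample 0.84 [232.7 262.1] [0.4635 0.2977 0.035 ]
top key_bar_top 0.51 [356.5 225.1] [0.5394 0.0293 0.063 ]
top key_square_top 0.53 [352.7 200.5] [0.5929 0.0363 0.063 ]
{'square': array([431., 188.]), 'round': array([422., 260.]), 'bar': array([355., 187.]), 'cross': array([352., 262.])} [450.  46.]
```

View pics/w6.png

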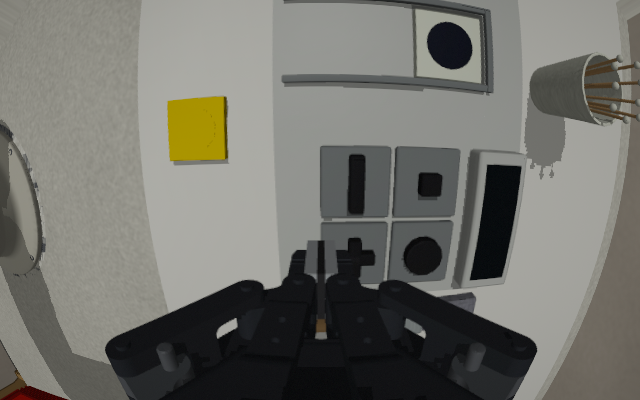

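The wrist view shows the mount seated: the disc at (450,45) is within 1 px of the predicted bay centre (450,46). All four keys are up where predicted. Pressing the round key.

{"fn": "send_rows", "kwargs": {"plan": [[[0.1,0.06,0.08],[0,0,0],1],[[0.2,0.12,0.16],[0,0,0],1],[[0.286,0.154,0.24],[0,0,0],1],[[0.286,0.154,0.257],[0,0,0],1],[[0.286,0.154,0.27],[0,0,0],1],[[0.286,0.154,0.285],[0,0,0],1],[[0.286,0.154,0.298],[0,0,0],1],[[0.286,0.154,0.305],[0,0,0],1],[[0.286,0.154,0.305],[0,0,0],1],[[0.286,0.154,0.305],[0,0,0],1]]}}

```text
time: 11.4
ee_pos: [0.5958, -0.0274, 0.0571]
tcp_rot: [180.0, -0.1, 0.3]
wrist_force: [-2.9, 0.2, 6.1]
opening: -0.0004
```

Round key bottomed (z 0.0571). On to the bar key.

{"fn": "send_rows", "kwargs": {"plan": [[[0,0,-0.04],[0,0,0],1],[[0,0,-0.09],[0,0,0],1],[[0,0,-0.09],[0,0,0],1],[[-0.07,-0.07,-0.09],[0,0,0],1],[[-0.14,-0.14,-0.09],[0,0,0],1],[[-0.198,-0.209,-0.09],[0,0,0],1],[[-0.198,-0.209,-0.09],[0,0,0],1],[[-0.198,-0.209,-0.06],[0,0,0],1],[[-0.198,-0.209,-0.03],[0,0,0],1],[[-0.198,-0.209,-0.015],[0,0,0],1]]}}

```text
time: 12.4
ee_pos: [0.5364, 0.0342, 0.0589]
tcp_rot: [-180.0, 0.0, 0.3]
wrist_force: [0.4, 0.4, 4.6]
opening: 0.0
```

{"fn": "send_rows", "kwargs": {"plan": [[[0,0,0.01],[0,0,0],1],[[0,0,0.016],[0,0,0],1],[[0,0,0.016],[0,0,0],1],[[0,0,0.016],[0,0,0],1]]}}

```text
time: 12.8
ee_pos: [0.5365, 0.0342, 0.0569]
tcp_rot: [180.0, -0.1, 0.3]
wrist_force: [-5.5, 0.0, 14.0]
opening: 0.0001
```

Bar key bottomed. Now the square key.

{"fn": "send_rows", "kwargs": {"plan": [[[0,0,-0.04],[0,0,0],1],[[0,0,-0.09],[0,0,0],1],[[0,0,-0.09],[0,0,0],1],[[0.1,-0.003,-0.09],[0,0,0],1],[[0.199,-0.005,-0.09],[0,0,0],1],[[0.199,-0.005,-0.09],[0,0,0],1],[[0.199,-0.005,-0.09],[0,0,0],1],[[0.199,-0.005,-0.06],[0,0,0],1],[[0.199,-0.005,-0.03],[0,0,0],1],[[0.199,-0.005,-0.015],[0,0,0],1]]}}

```text
time: 13.8
ee_pos: [0.5951, 0.0365, 0.059]
tcp_rot: [180.0, 0.0, 0.3]
wrist_force: [-0.6, -0.8, 4.1]
opening: 0.0001
```

{"fn": "send_rows", "kwargs": {"plan": [[[0,0,0.01],[0,0,0],1],[[0,0,0.014],[0,0,0],1],[[0,0,0.014],[0,0,0],1],[[0,0,0.014],[0,0,0],1]]}}

```text
time: 14.2
ee_pos: [0.5952, 0.0365, 0.057]
tcp_rot: [-180.0, 0.0, 0.3]
wrist_force: [-6.2, -0.4, 10.8]
opening: -0.0002
```

{"fn": "send_rows", "kwargs": {"plan": [[[0,0,-0.04],[0,0,0],1],[[0,0,-0.09],[0,0,0],1],[[-0.1,0,-0.2],[0,0,0],1],[[-0.2,0,-0.3],[0,0,0],1],[[-0.3,0,-0.3],[0,0,0],1],[[-0.36,0,-0.3],[0,0,0],1],[[-0.36,0,-0.3],[0,0,0],1],[[-0.36,0,-0.3],[0,0,0],1]]}}

```text
time: 15.0
ee_pos: [0.4884, 0.036, 0.1467]
tcp_rot: [-180.0, -0.1, 0.3]
wrist_force: [0.3, 0.1, 0.7]
opening: 0.0001
```

```bash
python3 - <<'E'
from h import *
P=[.58068,.07711,.00546]
a=camera("wrist");cv2.imwrite("pics/w7.png",a)
o=sensors.get_obs();print(o["time"],o["ee_pos"],o["wrist_force"])
r=place_of("sample","wrist");print([(round(q["p"],2),at(q["point"],"wrist",.035).round(4)) for q in r[:2]], rd((35,75,35),P),np.round(proj(rd((35,75,45),P),"wrist")))
E
```

```text
15.05 [0.48860378 0.03599177 0.14634018] [-0.06244897  0.12693455 -0.55032766]
[(0.96, array([0.6134, 0.1525, 0.035 ])), (0.75, array([0.4014, 0.0821, 0.035 ]))] [0.61526998 0.15229998 0.035     ] [473.  69.]
```

View pics/w7.png

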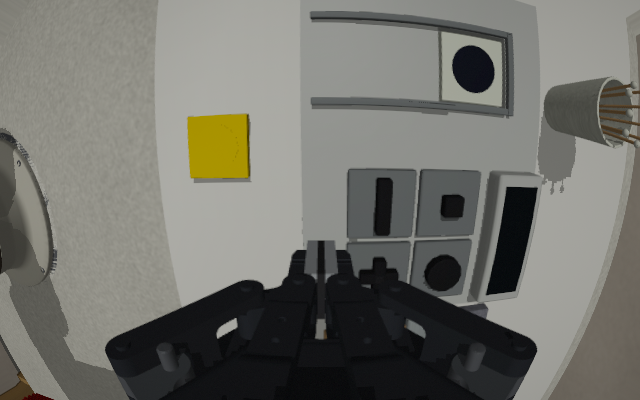

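The mount is still seated, with its disc at (473,69), exactly where predicted. All keys are up and the arm is clear, so I'll hand in.

```bash
python3 -c "
from h import *
print(bot.job_done())"
```

```text
the job is handed in; nothing more can be done
None
```

I finished the job and handed it in at about 15 s of the 54 s allowed; handing in gives no verdict.

- **Mount:** I pushed it along the channel with the shut fingers until it dropped into the recess. I then pressed it down until it stopped level with the deck (z = 0.045 m, 19 N).
- **Keys:** I pressed round, then bar, then square, lifting clear after each. Each reached its stop, with the fingertips at about 0.057 m (about 6 mm of travel). I did not touch the cross key.
- **Last checks:** In the final wrist picture the mount's disc is exactly where a seated mount should appear, at pixel (473, 69). The recognition network put the mount within 2 mm of the recess centre. All four keys look up and the arm is clear, with wrist force near zero.
- **Disagreements and gaps:**
  - The wrist and top cameras differed by 2–3 mm at first, which is about their calibration error.
  - In a top picture taken after the mount was seated, the network found only the look-alike plates and put the recess about 6 mm off; I relied on the wrist camera instead.
  - I did not re-measure the jar, brush or mould tray at the end. The arm's moves stayed clear of them, and the swab cup is still standing in the last picture.

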